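# Light-gap check of a heatsink face with a straightedge

### The job

Set up the light-gap check of the clamped heatsink: lay the straightedge flat on the bench with its graduated edge flush against the heatsink's flat face, so that it spans the face from end to end, and let go of it. Then slide the grip of the lamp's dimmer all the way to the bright end. Leave the other things on the bench where they are.

Things in the scene. Friction and masses are not known exactly. Their poses are not given: they have to be found in the camera images.
- heatsink: Bare aluminium finned heatsink on its side, 50 (x) by 160 (y) by 40 mm high, clamped immovably by a dark steel block 30 mm high at each end (y = +-80 to +-106, x -27 to +3 mm). Origin: centre of its footprint, at bench level. Fins point to its -x; its flat upright face, 160 by 40 mm, is its +x side, away from the robot. Own yaw -0.4 to 0.4 rad.
- heatsink_face (a point): Middle of the heatsink's flat face, at bench level. Its x axis points straight out of the face, its y axis runs along the face, which ends at y = +-80 mm. A correctly laid straightedge has its x axis pointing the same way.
- straightedge: Loose aluminium plate, 240 g, lying flat: 200 mm long (y), 56 wide (x), 6 thick, with an upright black grip bar on top, 16 mm thick (x), 70 long (y), 6 to 40 mm above the underside. Origin: centre of the underside. Graduated edge (short black marks, the edge farther from the grip): side x = -28 mm. Grip's middle: x = +12 mm. Starts at yaw 0.9 to 1.6 rad, left or right of the heatsink.
- straightedge_grip (a point): Middle of the top of the straightedge's grip bar, 40 mm above the plate's underside; the axes are the straightedge's.
- edge_a (a point): End of the graduated edge at the straightedge's +y end (x = -28, y = +100 mm), at its underside.
- edge_b (a point): End of the graduated edge at the straightedge's -y end (x = -28, y = -100 mm), at its underside.
- dimmer_box: Grey dimmer box of the lamp, 70 (x) by 190 (y) by 35 mm high, fixed to the bench left or right of the heatsink, on the other side from the straightedge. Origin: centre of its underside. A track runs along y in the middle of its top; white ticks beside it grow longer towards the bright end, +y, which points away from the robot (own yaw -1.95 to -1.15 rad).
- dimmer (a joint): Position of the dimmer grip along the track, in m: 0 at the dim end, 0.120 at the bright end stop; starts between 0 and 0.04. It moves with about 2 N of friction and stays where it is left.
- dimmer_grip (a point): Middle of the top of the dimmer's black grip block, 66 mm above the bench; the block is 24 mm wide across the track (x), 36 mm long along it (y), 28 mm tall, its underside 3 mm above the box. The axes are those of the dimmer box; +y is the way to bright.
- multimeter: Bystander: red multimeter, 78 by 150 by 36 mm, lying beyond the heatsink. Origin: centre of its underside.
- spool: Bystander: solder spool standing on end, 60 mm across, 46 mm high, far left. Origin: centre of its underside.
- jar: Bystander: clear jar with a white cap, 60 mm across, 60 mm high, far right. Origin: centre of its underside.
- screwdriver: Bystander: screwdriver lying crosswise between robot and heatsink, under 40 mm high. Origin: on its underside, near its middle.
- wrench: Bystander: steel wrench lying crosswise near the robot, under 20 mm high. Origin: on its underside, near its middle.
- carton: Bystander: cardboard carton, 90 by 130 by 50 mm, on the left. Origin: centre of its underside.
- drill: Bystander: cordless drill lying on its side, about 170 by 170 by 52 mm, on the right. Origin: under the middle of its motor housing.
There are look-alikes about, which are no part of the job. What is shaped like the dimmer_box but purple is not meant.

How it is judged:
By the outcome, as a careful person would: the job done as asked, in the order asked, and still so for the second after the job is handed in, with the robot touching nothing.
It also fails if it takes over 58 s, if anything falls off the work surface, if the arm or the gripper's body presses on something with over 40 N, if the wrist force passes 120 N, or if a joint passes its speed limit or range.

### The arm

A 7-joint arm with a two-finger parallel gripper is mounted at the origin on the work surface. World frame = base frame: x ahead of the robot, y to its left, z up, the work surface at z = 0. Lengths are in mm, angles in rad, forces in N, time in s.
With the tool pointing down it reaches from about 400 to 850 mm from the base axis. Payload 10.4 kg.
Tool frame: the origin (TCP) lies on the centre line of the jaws, within the pads' length; the fingertips stand 8 mm ahead of it and the grasp point (between the pads) lies 11 mm behind it; z points along the fingers, y is the direction in which the jaws open and shut (so a half turn about z gives the same grasp; the last joint's range is limited). The gripper opens to 87 mm and grips with 3 to 60 N. Pads are 19 mm wide; open, the fingers measure 117 mm over their backs; the gripper's body (75 mm by 190 mm) begins 51 mm behind the grasp point.
Start: joints at [-1.353, 0.332, -0.065, 1.46, 0.022, 1.35, -0.088], TCP at [149.035, 606.992, 230.576] pointing down, gripper open.
Joint ranges: [-2.6, 2.6], [-0.5, 2.12], [-1.47, 1.34], [0.16, 2.42], [-1.27, 4.41], [0.06, 2.06], [-2.6, 2.6]. Speed limits (rad/s): [2.22, 2.22, 2.79, 2.79, 3.14, 3.14, 3.14].

### API

Orientations are given as a rotation vector (axis times angle).
In Python, from plant import env gives the robot as it stands.
- The arm moves only by the shell command python3 -m crank 'ROWS'. ROWS is JSON, a list of rows, each an object with "delta_pos": the shift along the tool's x, y, z in mm, a list of three; "twist": the turn about the tool's z in degrees; "claw": the opening, from 0 (shut) to 1 (fully open). In form: [{"delta_pos": [dx, dy, dz], "twist": twist, "claw": claw}, ...]. A call has 1 to 20 rows; each row is the pose to reach, as a shift and turn from the pose measured when the call began, along the tool's axes at that moment; what a row does not reach only later rows make up. A row lasts 1/8 s, in which the tool goes at most 62.5 mm and 10.7 degrees, less where a joint would pass 70% of its speed; a pose out of reach is approached as far as the arm can. A call with a gripper value outside its range is refused whole. The fingers move at their own pace and stop on an object; the grip force is fixed at half the most. Time passes only in rows, so rows that repeat a pose let the fingers close. It gives the time, the measured TCP pose, the force and the opening at its end, in the units of the state.
- env.read_state(): the state, without advancing time (a new reading comes with each control period).
- env.get_image(name): name is "scene" or "top"; returns (picture, depth): 480x640x3 uint8, red, green, blue; 480x640 float32, mm along the optical axis (not along the pixel's ray), 0 where there is no reading.
- env.camera_params(name): a dict with "fx", "fy", "cx", "cy" (pixels), "camera_from_world" (4x4, takes a point from world to camera coordinates). Camera axes: x right, y down, z forward; pixel columns grow to the right and rows downward; lengths in mm; the calibration is good to about 2 mm. A picture is of the moment at which its call begins. camera_params takes no time and is no camera call.
- env.finish_job(): hands the job in, once; it reports no verdict.
The state is a dict: "time": time; "joint_positions": joint angles; "qd": joint speeds; "joint_torque": joint torques, N m; "eef_pos": TCP position; "orientation": TCP orientation; "contact_force": force on the tool from outside, world axes, zero at the start; "torque": the same for the moment, N m; "grip_width": opening from 0.0 (shut) to 1.0 (fully open).
Only numpy, scipy, OpenCV 4.12 (cv2) and the standard library are available. Lean on these libraries where they do the work, as an engineer would, in place of code of your own. Each camera call takes 0.05 s, during which the arm holds its last target. There are 200 camera calls.

## Working session

There is one attempt and no reset: what is moved stays moved. The work goes in short steps, Python scripts to look and compute and a shell command to move; the robot and the scene stay as the last step left them, time stands still between calls to the robot, and variables do not carry over. Pictures are saved under pics/ and viewed, about 8 in all and at most 12, crops included, and the job is handed in when it is done.

```bash
ls; mkdir -p pics
python3 - <<'E'
from plant import env
import cv2,numpy as np
for n in("top","scene"):
    p,d=env.get_image(n);cv2.imwrite(f"pics/{n}0.png",p[:,:,::-1]);np.savez(f"pics/{n}0.npz",p=p,d=d)
    c=env.camera_params(n);print(n,c)
print(env.read_state())
E
```

```text
pics
top {'fx': 520.7628517629477, 'fy': 520.7628517629477, 'cx': 314.76185209829237, 'cy': 244.19866886647833, 'camera_from_world': array([[-2.09564924e-03, -9.99938554e-01, -1.08856115e-02,
        -6.83518648e+00],
       [-9.95243777e-01,  3.14575192e-03, -9.73649260e-02,
         5.37737390e+02],
       [ 9.73931868e-02,  1.06297944e-02, -9.95189215e-01,
         1.26856932e+03],
       [ 0.00000000e+00,  0.00000000e+00,  0.00000000e+00,
         1.00000000e+00]])}
scene {'fx': 507.82375928185985, 'fy': 507.82375928185985, 'cx': 318.20273955287047, 'cy': 241.33771455517825, 'camera_from_world': array([[ 6.39533159e-01,  7.68745075e-01,  5.32429970e-03,
        -3.16780552e+02],
       [ 6.68015616e-01, -5.52280215e-01, -4.98740114e-01,
        -3.34003643e+02],
       [-3.80463501e-01,  3.22517556e-01, -8.66735225e-01,
         1.77233734e+03],
       [ 0.00000000e+00,  0.00000000e+00,  0.00000000e+00,
         1.00000000e+00]])}
{'time': 0.1, 'joint_positions': array([-1.35259183,  0.33278839, -0.06468281,  1.46087179,  0.02159205,
        1.34987977, -0.08854481]), 'qd': array([ 0.00088246, -0.00121887, -0.00036509, -0.00260253,  0.0022002 ,
       -0.00012453, -0.00212493]), 'joint_torque': array([ 8.01752340e-04, -6.24548793e+01,  2.40345503e-02, -3.90711808e+01,
       -6.16313308e-02,  3.67171294e-02,  5.54238136e-05]), 'eef_pos': array([148.98258021, 606.63740946, 229.83920561]), 'orientation': array([-3.77397490e-01, -3.11874474e+00,  1.96134990e-03]), 'contact_force': array([ 0.08868617, -0.96229978,  0.2371156 ]), 'torque': array([ 0.02997206, -0.0382453 , -0.01718197]), 'grip_width': 1.0037752747048245}
```

View pics/top0.png

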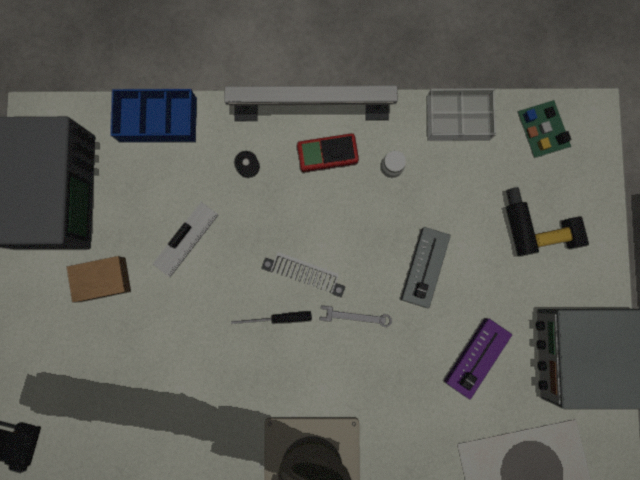

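View pics/scene0.png

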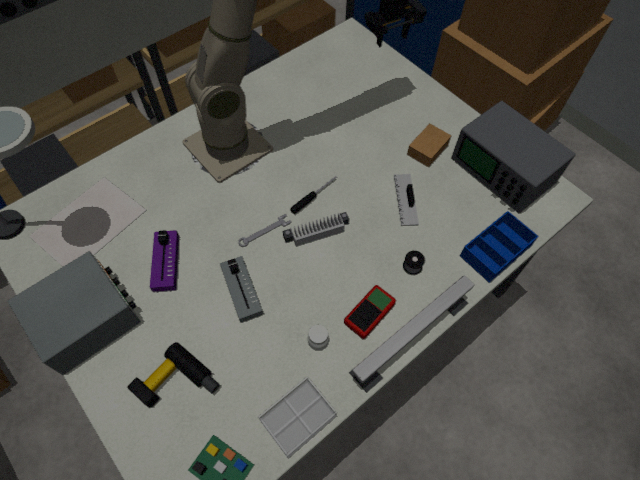

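The top view shows the straightedge at about (187,240) with its grip at (180,235). The heatsink is at (304,274), the grey dimmer at (425,267) with its grip at (421,290), and the purple decoy at (478,358). The marks appear to be on the right side of the plate.

```bash
cat > h.py <<'E'
import numpy as np,cv2
from plant import env
def cam(n):
    c=env.camera_params(n);M=np.array(c["camera_from_world"]);return c,M
def ray(n,uv,z):
    """pixels -> world points on plane z"""
    c,M=cam(n);uv=np.atleast_2d(np.array(uv,float))
    d=np.c_[(uv[:,0]-c["cx"])/c["fx"],(uv[:,1]-c["cy"])/c["fy"],np.ones(len(uv))]@M[:3,:3]
    o=-M[:3,:3].T@M[:3,3]
    return o+d*((z-o[2])/d[:,2])[:,None]
def proj(n,P):
    c,M=cam(n);q=np.atleast_2d(P)@M[:3,:3].T+M[:3,3]
    return np.c_[c["fx"]*q[:,0]/q[:,2]+c["cx"],c["fy"]*q[:,1]/q[:,2]+c["cy"]]
def cloud(n,d):
    c,M=cam(n);v,u=np.mgrid[:480,:640]
    q=np.stack([(u-c["cx"])/c["fx"]*d,(v-c["cy"])/c["fy"]*d,d],-1)
    return (q-M[:3,3])@M[:3,:3]
E
python3 - <<'E'
from h import *
S=[]
for n,boxes in(("top",[(145,195,80,90),(255,245,100,60),(390,215,70,100)]),("scene",[(375,165,60,70),(275,200,80,60),(210,245,60,85)])):
    f=np.load(f"pics/{n}0.npz");W=cloud(n,f["d"])
    row=[]
    for x,y,w,h in boxes:
        c=f["p"][y:y+h,x:x+w,::-1]
        z=W[y:y+h,x:x+w,2];print(n,x,np.percentile(z,[1,10,50,90,95,99]).round(1))
        c=cv2.resize(c,None,fx=min(260/w,290/h),fy=min(260/w,290/h),interpolation=cv2.INTER_CUBIC)
        c=cv2.copyMakeBorder(c,0,290-c.shape[0],0,260-c.shape[1],cv2.BORDER_CONSTANT);row.append(c)
    S.append(np.hstack(row))
cv2.imwrite("pics/crop1.png",np.clip(np.vstack(S).astype(float)*1.3,0,255))
E
```

```text
top 145 [-6.7 -3.6  0.6  7.  10.  40.6]
top 255 [-6.4 -3.5  0.1 33.6 39.3 42.9]
top 390 [-6.1 -3.2  1.5 36.3 38.3 66.8]
scene 375 [-7.  -3.7  0.8  7.4 10.5 41.4]
scene 275 [-7.3 -3.5  1.4 32.  38.6 43.5]
scene 210 [-6.6 -3.4  1.6 36.6 38.8 67. ][ WARN:0@0.757] global loadsave.cpp:1063 imwrite_ Unsupported depth image for selected encoder is fallbacked to CV_8U.
```

View pics/crop1.png

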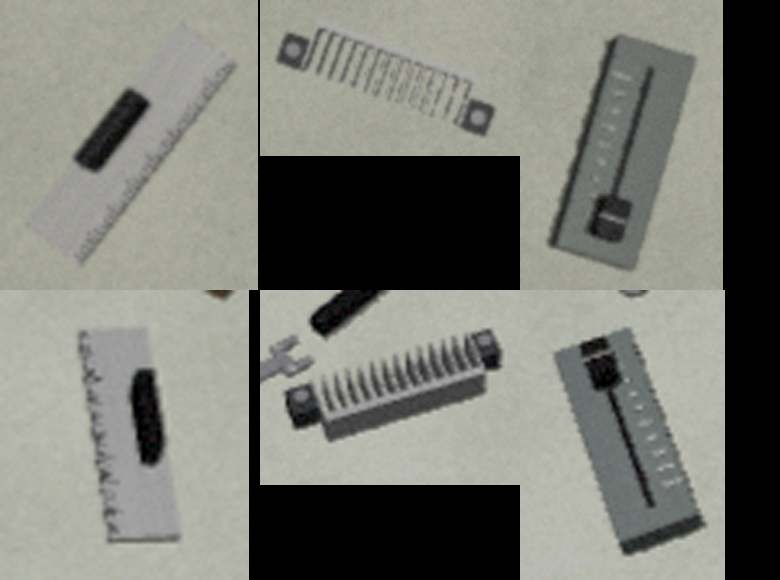

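The crops show the marks on the plate's right edge in the top view, which faces the heatsink side. The heatsink's light top edge is at upper right, with the dark clamps at both ends. The dimmer grip is at the near (dim) end and the ticks grow longer away from the robot.

```bash
cat > m.py <<'E'
from h import *
def rect(P):
    (c,s,a)=cv2.minAreaRect(P[:,:2].astype(np.float32));b=cv2.boxPoints((c,s,a))
    e=b[1]-b[0],b[2]-b[1];L=max(e,key=np.linalg.norm)
    return np.round(c,1),np.round(sorted(s),1),round(float(np.arctan(L[1]/L[0])),4)   # long-axis angle (mod pi)
def comp(n,p,m,box,z):
    """largest blob of mask in box, pixels ray-cast to plane z"""
    x,y,w,h=box;k=np.zeros(m.shape,np.uint8);k[y:y+h,x:x+w]=m[y:y+h,x:x+w]
    k=cv2.morphologyEx(k,cv2.MORPH_CLOSE,np.ones((3,3)))
    N,l,st,_=cv2.connectedComponentsWithStats(k);i=1+st[1:,4].argmax();v,u=np.where(l==i)
    return ray(n,np.c_[u,v],z)
def hsv(p): return cv2.cvtColor(np.ascontiguousarray(p),cv2.COLOR_RGB2HSV)
E
python3 - <<'E'
from m import *
B={"top":dict(pl=(145,195,80,90),hs=(255,245,100,60),dm=(390,215,70,100)),"scene":dict(pl=(375,165,60,70),hs=(275,205,80,50),dm=(210,245,60,85))}
for n in("top","scene"):
    f=np.load(f"pics/{n}0.npz");p=f["p"];Z=cloud(n,f["d"])[...,2];h=hsv(p);b=B[n]
    Zs=cv2.medianBlur(Z.astype(np.float32),3)
    x,y,w,hh=b["pl"];I=p.astype(int);wr=I[...,0]-I[...,2];print(n,"warm bench",np.median(wr[y:y+hh,x:x+w]),"V",np.median(h[y:y+hh,x:x+w,2]))
    blk=h[...,2]<60
    print(" grip",rect(comp(n,p,blk&(Zs>28),b["pl"],40)))
    print(" plate",rect(comp(n,p,(wr<8),b["pl"],6)))
    print(" dgrip",rect(comp(n,p,(h[...,2]<70)&(Zs>55),b["dm"],66)))
    print(" box",rect(comp(n,p,(Zs>27),b["dm"],35)))
    print(" hs",rect(comp(n,p,(Zs>22),b["hs"],35)))
    W=cloud(n,f["d"])
    for k in("pl","dm","hs"):
        x,y,w,hh=b[k];q=W[y:y+hh,x:x+w].reshape(-1,3);t={"pl":27,"dm":28,"hs":20}[k]
        print("  cloud",k,rect(q[q[:,2]>t]),q[q[:,2]>t].mean(0).round(1))
print("-TCP",env.read_state()["eef_pos"])
E
```

```text
top warm bench 9.0 V 126.0
 grip (array([561.3, 327.8]), array([16.9, 67.2]), -0.6407)
 plate (array([553.8, 320.1]), array([ 63.5, 202.4]), -0.6582)
 dgrip (array([ 423. , -261.6]), array([25.4, 35.6]), -0.3412)
 box (array([ 479.8, -280.3]), array([ 70.6, 189.5]), -0.3076)
 hs (array([477.9,  28.4]), array([ 49.9, 187.5]), 1.3352)
  cloud pl (array([505.5, 157.7]), array([ 68.2, 399.8]), 1.2583) [538.9 278.9 222.6]
  cloud dm (array([ 491.7, -182.5]), array([196.1, 300.3]), 1.4552) [ 478.3 -276.9   52.4]
  cloud hs (array([461. ,  20.2]), array([ 63.7, 211.9]), 1.219) [466.8  19.1  63.8]
scene warm bench 7.0 V 138.0
 grip (array([568.8, 322.2]), array([15.7, 78. ]), -0.6558)
 plate (array([557.5, 320. ]), array([200.4, 285.3]), -0.7497)
 dgrip (array([ 430.9, -266.6]), array([23.4, 39.5]), -0.3267)
 box (array([ 486.8, -284.5]), array([ 69.8, 192.3]), -0.3082)
 hs (array([475. ,  12.9]), array([ 57.1, 210.7]), 1.2255)
  cloud pl (array([830.6, -72.6]), array([  35.2, 1031.2]), -0.9872) [637.3 216.1 211. ]
  cloud dm (array([ 751.3, -368.8]), array([ 69.7, 751.8]), -0.3082) [ 497.4 -288.8   54.4]
  cloud hs (array([ 719.4, -253. ]), array([198., 900.]), -0.815) [480.2   4.2  56.7]
-TCP [148.98258021 606.63740946 229.83920561]
```

```bash
cat > face.py <<'E'
from m import *
def prof(n,p,c,yaw,z,xs,ss,sign,ch):
    """strongest gradient (sign) across the face line; returns pts in world"""
    img=p.astype(np.float32); g=img.mean(2) if ch=="v" else img[...,0]-img[...,2]
    g=cv2.GaussianBlur(g,(3,3),0)
    ex=np.array([np.cos(yaw),np.sin(yaw),0]);ey=np.array([-ex[1],ex[0],0]);out=[]
    for s in ss:
        P=np.array([c[0],c[1],z])+np.outer(xs,ex)+s*ey;uv=proj(n,P).astype(np.float32)
        v=cv2.remap(g,uv[:,:1],uv[:,1:],cv2.INTER_LINEAR)[:,0]
        out.append(P[(np.gradient(v)*sign).argmax()])
    return np.array(out)
def line(P,c,yaw):
    ex=np.array([np.cos(yaw),np.sin(yaw)]);ey=np.array([-ex[1],ex[0]]);q=P[:,:2]-c
    s,x=q@ey,q@ex;k=np.abs(x-np.median(x))<3;a=np.polyfit(s[k],x[k],1)
    k=np.abs(x-np.polyval(a,s))<2;a=np.polyfit(s[k],x[k],1)
    return "x@0=%.1f yaw=%.4f rms=%.2f n=%d"%(a[1],yaw-np.arctan(a[0]),np.std(x[k]-np.polyval(a,s[k])),k.sum())
E
python3 - <<'E'
from face import *
for n,b in(("top",(255,245,100,60)),("scene",(275,205,80,50))):
    f=np.load(f"pics/{n}0.npz");p=f["p"];W=cloud(n,f["d"]);x,y,w,h=b
    q=W[y:y+h,x:x+w].reshape(-1,3)
    q=q[(q[:,2]>14)&(q[:,2]<60)&(np.linalg.norm(q[:,:2]-[475,18],axis=1)<130)];print(n,"cloud",q[:,:2].mean(0),rect(q))
    # clamps: dark blobs, steel
    V=p.mean(2)
    m=np.zeros(V.shape,np.uint8);m[y:y+h,x:x+w]=V[y:y+h,x:x+w]<80;m=cv2.morphologyEx(m,cv2.MORPH_OPEN,np.ones((2,2)))
    N,l,st,ce=cv2.connectedComponentsWithStats(m)
    for i in range(1,N):
        if st[i,4]>25: print("  blob",st[i],ray(n,ce[i],30).round(1))
    c=np.array([477,20.]);yw=-0.31
    for z,sg,ch in((40,1,"w"),(40,-1,"v"),(40,1,"v"),(0,1,"v")):
        print("  line",z,sg,ch,line(prof(n,p,c,yw,z,np.arange(10,45,.5),np.arange(-70,71,2),sg,ch),c,yw))
E
```

```text
top cloud [468.36960858  20.97305038] (array([466.4,  18.2]), array([ 52.1, 211.9]), 1.2224)
  blob [263 259  12  13  89] [[485.9 106.2  30. ]]
  blob [333 285  13  13  90] [[421.9 -68.5  30. ]]
  line 40 1 w x@0=17.6 yaw=-0.3533 rms=0.76 n=67
  line 40 -1 v x@0=18.8 yaw=-0.3319 rms=0.72 n=36
  line 40 1 v x@0=11.0 yaw=-0.3304 rms=0.62 n=70
  line 0 1 v x@0=12.4 yaw=-0.3443 rms=0.74 n=71
scene cloud [466.89817739  13.36299303] (array([438. ,  29.8]), array([138.7, 212.1]), 1.1409)
  blob [291 206  17  10 103] [[380.8  11.7  30. ]]
  blob [339 217  11   9  71] [[506.7  97.5  30. ]]
  blob [284 227  61  20 410] [[486.6 -18.5  30. ]]
  line 40 1 w x@0=41.8 yaw=-0.3421 rms=0.87 n=64
  line 40 -1 v x@0=21.2 yaw=-0.3505 rms=0.79 n=69
  line 40 1 v x@0=42.8 yaw=-0.3380 rms=0.83 n=65
  line 0 1 v x@0=21.0 yaw=-0.3496 rms=0.85 n=67
```

```bash
cat > go.py <<'E'
from m import *
from scipy.spatial.transform import Rotation as Ro
def st():
    s=env.read_state();R=Ro.from_rotvec(s["orientation"]).as_matrix();a=np.arctan2(R[1,1],R[0,1])
    print("t %.2f tcp %s jawyaw %.4f F %s grip %.3f q7 %.2f tilt %.3f"%(s["time"],s["eef_pos"].round(1),a,s["contact_force"].round(1),s["grip_width"],s["joint_positions"][6],R[2,2]));return s,R,a
def to(x,y,z,yaw):
    """needed delta in tool axes & twist so that the jaw axis has world yaw (mod pi)"""
    s,R,a=st();d=R.T@(np.array([x,y,z])-s["eef_pos"])
    t=-(yaw-a);t=(t+np.pi/2)%np.pi-np.pi/2
    print("delta",d.round(1),"twist deg",np.degrees(t).round(1),"or",np.degrees(t-np.sign(t)*np.pi).round(1))
E
python3 -c "
from go import *
to(563,326,130,.92);to(563,326,20,.92)"
```

```text
t 0.10 tcp [149.  606.6 229.8] jawyaw 1.3299 F [ 0.1 -1.   0.2] grip 1.004 q7 -0.09 tilt -1.000
delta [-469.  -173.7  100.1] twist deg 23.5 or -156.5
t 0.10 tcp [149.  606.6 229.8] jawyaw 1.3299 F [ 0.1 -1.   0.2] grip 1.004 q7 -0.09 tilt -1.000
delta [-469.  -173.5  210.1] twist deg 23.5 or -156.5
```

```bash
python3 -m crank '[{"delta_pos":[-47,-17,0],"twist":2,"claw":1},{"delta_pos":[-94,-35,0],"twist":5,"claw":1},{"delta_pos":[-141,-52,0],"twist":7,"claw":1},{"delta_pos":[-188,-70,0],"twist":9,"claw":1},{"delta_pos":[-235,-87,0],"twist":12,"claw":1},{"delta_pos":[-282,-104,0],"twist":14,"claw":1},{"delta_pos":[-329,-122,10],"twist":16,"claw":1},{"delta_pos":[-376,-139,30],"twist":19,"claw":1},{"delta_pos":[-423,-156,60],"twist":21,"claw":1},{"delta_pos":[-469,-174,90],"twist":23.5,"claw":1},{"delta_pos":[-469,-174,100],"twist":23.5,"claw":1},{"delta_pos":[-469,-174,100],"twist":23.5,"claw":1},{"delta_pos":[-469,-174,100],"twist":23.5,"claw":1}]'
python3 -c "
from go import *
to(563,326,20,.92)
p,d=env.get_image('scene');cv2.imwrite('pics/s1.png',cv2.resize(p[100:300,280:500,::-1],None,fx=2.7,fy=2.7))"
```

```text
time: 1.72
eef_pos: [562.3, 327.3, 130.9]
orientation: [1.001, 2.978, 0.0]
contact_force: [0.1, 0.8, -0.8]
grip_width: 1.0
t 1.73 tcp [562.3 327.3 130.9] jawyaw 0.9221 F [ 0.1  0.8 -0.8] grip 1.000 q7 0.40 tilt -1.000
delta [ -1.3  -0.6 110.9] twist deg 0.1 or -179.9
```

View pics/s1.png

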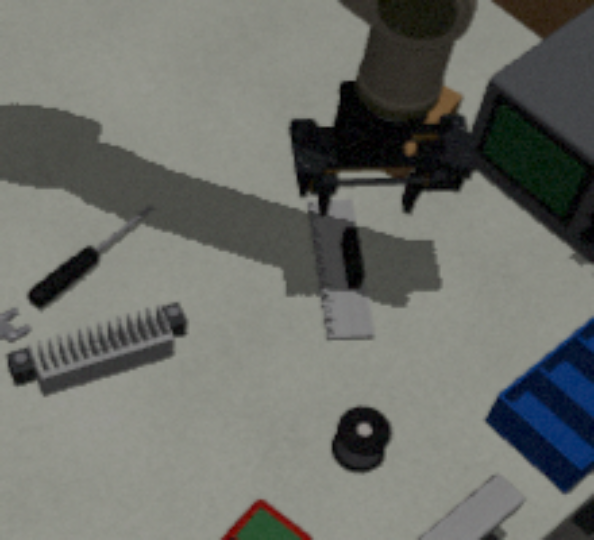

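The gripper is over the straightedge, with the jaws on either side of the grip (image 350,255). The oscilloscope looks close to the gripper's right end, so I'll check the clearance numerically.

Run:
```python
from go import *
for n in("top","scene"):
    W=cloud(n,np.load(f"pics/{n}0.npz")["d"]).reshape(-1,3)
    q=W[(W[:,2]>60)&(W[:,2]<300)&(W[:,0]>400)&(W[:,0]<900)&(W[:,1]>330)&(W[:,1]<600)]
    a=.922;d=q[:,:2]-[563,326];j=np.abs(d@[np.cos(a),np.sin(a)])-95;k=np.abs(d@[-np.sin(a),np.cos(a)])-37.5
    g=np.hypot(np.maximum(j,0),np.maximum(k,0));i=np.argsort(g)[:200:40];print(n,len(q),g[i].round(0),q[i].round(0))
```

```text
top 4597 [131. 133. 134. 134. 135.] [[599. 555. 117.]
 [572. 556.  92.]
 [587. 558.  69.]
 [587. 559. 104.]
 [576. 558.  99.]]
scene 2958 [126. 130. 131. 132. 133.] [[598. 550.  75.]
 [615. 552.  83.]
 [597. 555. 138.]
 [559. 553. 144.]
 [569. 556.  94.]]
```

Well over 100 mm clear. I'll go down and grip.

```bash
python3 -m crank '[{"delta_pos":[-1,-1,35],"twist":0,"claw":1},{"delta_pos":[-1,-1,70],"twist":0,"claw":1},{"delta_pos":[-1,-1,95],"twist":0,"claw":1},{"delta_pos":[-1,-1,109],"twist":0,"claw":1},{"delta_pos":[-1,-1,109],"twist":0,"claw":1},{"delta_pos":[-1,-1,109],"twist":0,"claw":0},{"delta_pos":[-1,-1,109],"twist":0,"claw":0},{"delta_pos":[-1,-1,109],"twist":0,"claw":0},{"delta_pos":[-1,-1,109],"twist":0,"claw":0},{"delta_pos":[-1,-1,109],"twist":0,"claw":0},{"delta_pos":[-1,-1,109],"twist":0,"claw":0},{"delta_pos":[-1,-1,109],"twist":0,"claw":0}]'
python3 -c "
from go import *
to(533,-10,100,-.349)"
```

```text
time: 3.28
eef_pos: [562.6, 325.9, 22.1]
orientation: [1.001, 2.977, 0.0]
contact_force: [0.5, -0.1, -0.1]
grip_width: 0.289
t 3.27 tcp [562.6 325.9  22.1] jawyaw 0.9220 F [ 0.5 -0.1 -0.1] grip 0.289 q7 0.43 tilt -1.000
delta [-179.3 -285.5  -77.9] twist deg 72.8 or -107.2
```

```bash
python3 -m crank '[{"delta_pos":[0,0,0],"twist":0,"claw":0},{"delta_pos":[0,0,0],"twist":0,"claw":0},{"delta_pos":[0,0,0],"twist":0,"claw":0},{"delta_pos":[0,0,0],"twist":0,"claw":0},{"delta_pos":[0,0,0],"twist":0,"claw":0},{"delta_pos":[0,0,-20],"twist":0,"claw":0},{"delta_pos":[0,0,-50],"twist":0,"claw":0},{"delta_pos":[0,0,-80],"twist":0,"claw":0},{"delta_pos":[0,0,-80],"twist":0,"claw":0}]'
python3 -c "
from go import *
to(536,-11,100,-.349)
for n in('top','scene'):
    p,d=env.get_image(n);cv2.imwrite('pics/%s2.png'%n,p[:,:,::-1]);np.savez('pics/%s2.npz'%n,p=p,d=d)
"
```

```text
time: 4.4
eef_pos: [564.1, 326.4, 105.6]
orientation: [1.001, 2.974, 0.007]
contact_force: [-0.3, -0.7, -3.3]
grip_width: 0.182
t 4.40 tcp [564.1 326.4 105.6] jawyaw 0.9217 F [-0.3 -0.7 -3.3] grip 0.182 q7 0.41 tilt -1.000
delta [-181.6 -285.8    4.5] twist deg 72.8 or -107.2
```

```bash
python3 -m crank '[{"delta_pos":[-15,-22,0],"twist":6,"claw":0},{"delta_pos":[-37,-57,0],"twist":14,"claw":0},{"delta_pos":[-60,-92,0],"twist":22,"claw":0},{"delta_pos":[-83,-127,0],"twist":31,"claw":0},{"delta_pos":[-106,-162,0],"twist":40,"claw":0},{"delta_pos":[-129,-197,0],"twist":49,"claw":0},{"delta_pos":[-150,-230,0],"twist":57,"claw":0},{"delta_pos":[-168,-257,0],"twist":65,"claw":0},{"delta_pos":[-180,-274,5],"twist":70,"claw":0},{"delta_pos":[-187,-284,10],"twist":73,"claw":0},{"delta_pos":[-187,-284,30],"twist":73,"claw":0},{"delta_pos":[-187,-284,50],"twist":73,"claw":0},{"delta_pos":[-187,-284,50],"twist":73,"claw":0},{"delta_pos":[-187,-284,50],"twist":73,"claw":0}]'
python3 -c "
from go import *
to(541,-13,23,-.349)
for n in('top','scene'):
    p,d=env.get_image(n);np.savez('pics/%s3.npz'%n,p=p,d=d)
    if n=='scene': cv2.imwrite('pics/s3.png',cv2.resize(p[120:300,220:420,::-1],None,fx=3,fy=3,interpolation=2))
"
```

```text
time: 6.25
eef_pos: [539.9, -13.5, 52.3]
orientation: [2.576, 1.798, 0.0]
contact_force: [0.0, 1.4, -2.2]
grip_width: 0.182
t 6.25 tcp [539.9 -13.5  52.3] jawyaw -0.3517 F [ 0.   1.4 -2.2] grip 0.182 q7 -0.22 tilt -1.000
delta [ 0.9  0.9 29.3] twist deg -0.2 or 179.8
```

View pics/s3.png

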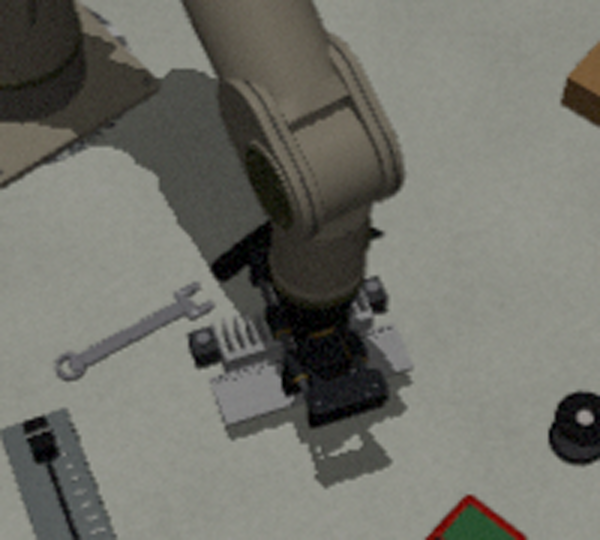

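The plate hangs beyond the face, with its marks towards the heatsink and both ends past it. I'll lower it.

```bash
python3 -m crank '[{"delta_pos":[1,1,12],"twist":0,"claw":0},{"delta_pos":[1,1,22],"twist":0,"claw":0},{"delta_pos":[1,1,29],"twist":0,"claw":0},{"delta_pos":[1,1,30],"twist":0,"claw":0},{"delta_pos":[1,1,30],"twist":0,"claw":0}]'
python3 - <<'E'
from face import *
from go import *
st()
for n in('top','scene'):
    p,d=env.get_image(n);np.savez('pics/%s4.npz'%n,p=p,d=d)
f=[cv2.resize(np.load(f'pics/{n}4.npz')['p'][b[1]:b[1]+75,b[0]:b[0]+100,::-1],None,fx=6,fy=6,interpolation=2)[:,:] for n,b in(('top',(255,225)),('scene',(275,200)))]
cv2.imwrite('pics/c4.png',cv2.resize(np.vstack(f),(400,600)))
E
```

```text
time: 6.98
eef_pos: [541.5, -13.0, 22.7]
orientation: [2.576, 1.798, 0.001]
contact_force: [-0.2, -1.1, -2.1]
grip_width: 0.182
t 6.97 tcp [541.5 -13.   22.7] jawyaw -0.3520 F [-0.2 -1.1 -2.1] grip 0.182 q7 -0.19 tilt -1.000
```

View pics/c4.png

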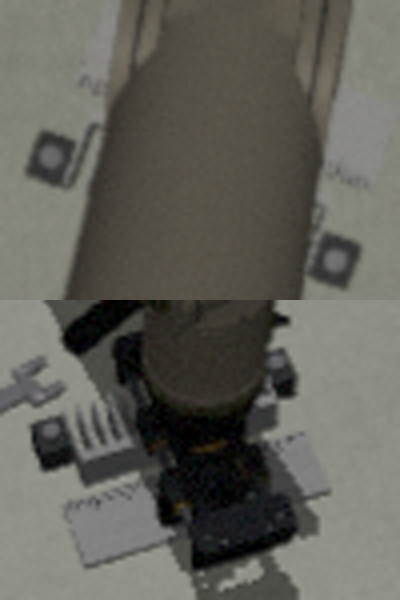

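A gap of roughly 10 mm remains. Next I'll creep towards the face along tool −y.

```bash
python3 -m crank '[{"delta_pos":[0,-2,0.5],"twist":0,"claw":0},{"delta_pos":[0,-4,0.5],"twist":0,"claw":0},{"delta_pos":[0,-6,0.5],"twist":0,"claw":0},{"delta_pos":[0,-8,0.5],"twist":0,"claw":0},{"delta_pos":[0,-8,0.5],"twist":0,"claw":0}]'
python3 -m crank '[{"delta_pos":[0,-1,0.5],"twist":0,"claw":0},{"delta_pos":[0,-2,0.5],"twist":0,"claw":0},{"delta_pos":[0,-2,0.5],"twist":0,"claw":0}]'
```

```text
time: 7.7
eef_pos: [534.0, -10.1, 22.4]
orientation: [2.575, 1.798, 0.002]
contact_force: [0.3, 1.0, -3.2]
grip_width: 0.18
time: 8.07
eef_pos: [532.3, -9.4, 22.1]
orientation: [2.575, 1.798, 0.003]
contact_force: [1.5, -0.1, -0.3]
grip_width: 0.181
```

```bash
for i in 1 2; do python3 -m crank '[{"delta_pos":[0,-1,0],"twist":0,"claw":0},{"delta_pos":[0,-1.5,0],"twist":0,"claw":0},{"delta_pos":[0,-1.5,0],"twist":0,"claw":0}]'; done
```

```text
time: 8.45
eef_pos: [530.8, -8.9, 22.1]
orientation: [2.575, 1.798, 0.003]
contact_force: [1.0, 0.1, -0.3]
grip_width: 0.183
time: 8.82
eef_pos: [529.8, -8.4, 22.2]
orientation: [2.575, 1.798, 0.004]
contact_force: [4.2, -0.8, -2.5]
grip_width: 0.184
```

```bash
for i in 1 2; do python3 -m crank '[{"delta_pos":[0,-1,0],"twist":0,"claw":0},{"delta_pos":[0,-1,0],"twist":0,"claw":0}]'; done; python3 -c "
from go import *
st()"
```

```text
time: 9.07
eef_pos: [529.7, -8.3, 22.4]
orientation: [2.573, 1.797, 0.006]
contact_force: [6.2, -1.5, -5.5]
grip_width: 0.179
time: 9.32
eef_pos: [529.7, -8.3, 22.7]
orientation: [2.572, 1.796, 0.008]
contact_force: [4.8, -1.3, -5.3]
grip_width: 0.179
t 9.32 tcp [529.7  -8.3  22.7] jawyaw -0.3517 F [ 4.8 -1.3 -5.3] grip 0.179 q7 -0.21 tilt -1.000
```

Contact is confirmed: the tool stopped at the expected offset with about 5 N pushing back. Next: release slightly, so the plate lies flat, then nudge the bar with the open jaw to seat the edge.

```bash
python3 -m crank '[{"delta_pos":[0,1,0.5],"twist":0,"claw":0},{"delta_pos":[0,1,0.5],"twist":0,"claw":0.28},{"delta_pos":[0,1,0.5],"twist":0,"claw":0.28},{"delta_pos":[0,1,0.5],"twist":0,"claw":0.28},{"delta_pos":[0,1,0.5],"twist":0,"claw":0.28},{"delta_pos":[0,1,0.5],"twist":0,"claw":0.28}]'
python3 -m crank '[{"delta_pos":[0,-1.5,0],"twist":0,"claw":0.28},{"delta_pos":[0,-3,0],"twist":0,"claw":0.28},{"delta_pos":[0,-4.5,0],"twist":0,"claw":0.28},{"delta_pos":[0,-4.5,0],"twist":0,"claw":0.28}]'; python3 -c "
from go import *
st()"
```

```text
time: 10.07
eef_pos: [530.6, -8.7, 22.2]
orientation: [2.572, 1.796, 0.008]
contact_force: [0.1, 0.7, 0.1]
grip_width: 0.281
time: 10.58
eef_pos: [526.3, -7.0, 22.2]
orientation: [2.572, 1.796, 0.008]
contact_force: [-0.4, 0.3, 0.6]
grip_width: 0.283
t 10.57 tcp [526.3  -7.   22.2] jawyaw -0.3517 F [-0.4  0.3  0.6] grip 0.283 q7 -0.22 tilt -1.000
```

```bash
for i in 1 2 3; do python3 -m crank '[{"delta_pos":[0,-1,0],"twist":0,"claw":0.28},{"delta_pos":[0,-1,0],"twist":0,"claw":0.28}]'; done
```

```text
time: 10.82
eef_pos: [525.9, -6.8, 22.4]
orientation: [2.572, 1.795, 0.009]
contact_force: [2.0, -1.4, -0.3]
grip_width: 0.279
time: 11.08
eef_pos: [525.7, -6.7, 22.7]
orientation: [2.571, 1.795, 0.011]
contact_force: [4.5, -1.8, -0.1]
grip_width: 0.281
time: 11.32
eef_pos: [525.6, -6.6, 23.1]
orientation: [2.57, 1.794, 0.013]
contact_force: [5.5, -1.7, -0.2]
grip_width: 0.283
```

Seated at about 5 N. I'll back off, rise and check.

```bash
python3 -m crank '[{"delta_pos":[0,2,0],"twist":0,"claw":0.28},{"delta_pos":[0,4.5,0],"twist":0,"claw":0.28},{"delta_pos":[0,4.5,0],"twist":0,"claw":0.28},{"delta_pos":[0,4.5,-10],"twist":0,"claw":0.28},{"delta_pos":[0,4.5,-25],"twist":0,"claw":0.28},{"delta_pos":[0,4.5,-60],"twist":0,"claw":0.5},{"delta_pos":[0,4.5,-110],"twist":0,"claw":0.7},{"delta_pos":[0,4.5,-120],"twist":0,"claw":0.7}]'
python3 -c "
from go import *
to(427,-264,120,1.263)"
```

```text
time: 12.32
eef_pos: [530.3, -8.1, 147.3]
orientation: [2.569, 1.792, 0.022]
contact_force: [1.2, -0.1, -0.6]
grip_width: 0.536
t 12.32 tcp [530.3  -8.1 147.3] jawyaw -0.3526 F [ 1.2 -0.1 -0.6] grip 0.536 q7 -0.32 tilt -1.000
delta [-276.    -9.    25.5] twist deg 87.4 or -92.6
```

```bash
python3 -m crank '[{"delta_pos":[-25,-1,0],"twist":8,"claw":1},{"delta_pos":[-53,-2,0],"twist":17,"claw":1},{"delta_pos":[-81,-3,0],"twist":26,"claw":1},{"delta_pos":[-109,-4,0],"twist":35,"claw":1},{"delta_pos":[-137,-5,0],"twist":44,"claw":1},{"delta_pos":[-165,-5,0],"twist":53,"claw":1},{"delta_pos":[-193,-6,0],"twist":62,"claw":1},{"delta_pos":[-221,-7,5],"twist":71,"claw":1},{"delta_pos":[-249,-8,10],"twist":79,"claw":1},{"delta_pos":[-270,-9,15],"twist":85,"claw":1},{"delta_pos":[-276,-9,20],"twist":87.5,"claw":1},{"delta_pos":[-276,-9,20],"twist":87.5,"claw":1},{"delta_pos":[-276,-9,20],"twist":87.5,"claw":1}]'
python3 - <<'E'
from face import *
from go import *
to(427,-264,49,1.263)
for n,b in(('top',(255,220)),('scene',(275,195))):
    p,d=env.get_image(n);np.savez('pics/%s5.npz'%n,p=p,d=d)
    cv2.imwrite(f'pics/c5{n}.png',cv2.resize(p[b[1]:b[1]+75,b[0]:b[0]+100,::-1],None,fx=4,fy=4,interpolation=2))
a=[cv2.imread(f'pics/c5{n}.png') for n in('top','scene')]
s=cv2.resize(np.load('pics/scene5.npz')['p'][200:320,180:340,::-1],(400,300),interpolation=2)
cv2.imwrite('pics/c5.png',np.vstack([np.hstack(a),np.hstack([s,s*0])]))
E
```

```text
time: 13.95
eef_pos: [427.4, -263.2, 125.5]
orientation: [-3.102, 0.479, -0.027]
contact_force: [0.1, -0.5, 0.2]
grip_width: 0.998
t 13.95 tcp [ 427.4 -263.2  125.5] jawyaw -1.8770 F [ 0.1 -0.5  0.2] grip 0.998 q7 -1.23 tilt -1.000
delta [-1.4  1.4 76.5] twist deg 0.1 or -179.9
```

View pics/c5.png

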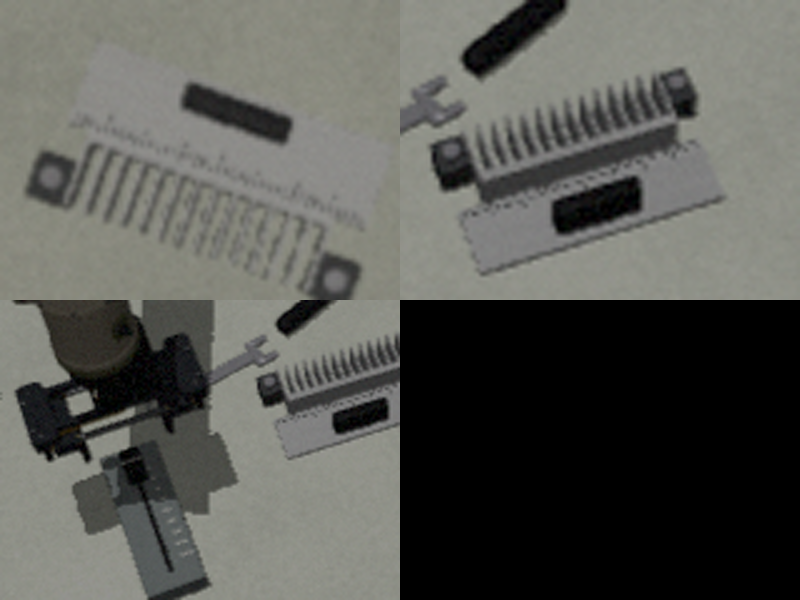

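The scene crop shows the plate against the face over its whole length and extending past both ends. The marks sit along the face base from (460,212) to (705,148). I'll measure the residual angle and gap.

Run:
```python
from face import *
c=np.array([492.2,4.8]);yw=-.349
B={"top":(255,215,110,90),"scene":(275,195,90,80)}
for n in("top","scene"):
    f=np.load(f"pics/{n}5.npz");p=f["p"]
    for nm,z,sg,ch,lo,hi in(("far edge",6,1,"w",40,68),("far edge",6,-1,"v",40,68),("bar out",40,1,"v",42,56),("bar in",40,-1,"v",25,39),("face top",40,-1,"v",-8,8),("face top w",40,1,"w",-8,8),("face foot",6,1,"v",-6,7)):
        ss=np.arange(-30,31,2) if "bar" in nm else np.arange(-74,75,2)
        print(n,nm,sg,ch,line(prof(n,p,c,yw,z,np.arange(lo,hi,.5),ss,sg,ch),c,yw))
    h=hsv(p);Zs=cv2.medianBlur(cloud(n,f["d"])[...,2].astype(np.float32),3);x,y,w,hh=B[n]
    m=(h[...,2]<60)&(Zs>25)
    b2=(290,235,45,25) if n=="top" else (410-275+170,235,45,25)
    r=comp(n,p,m,b2,40);print("  bar",rect(r))
```

```text
top far edge 1 w x@0=53.9 yaw=-0.3435 rms=0.80 n=69
top far edge -1 v x@0=52.6 yaw=-0.3577 rms=0.91 n=33
top bar out 1 v x@0=45.2 yaw=-0.3551 rms=0.76 n=31
top bar in -1 v x@0=27.8 yaw=-0.3497 rms=0.73 n=31
top face top -1 v x@0=-2.2 yaw=-0.3509 rms=0.65 n=75
top face top w 1 w x@0=2.6 yaw=-0.3383 rms=1.03 n=37
top face foot 1 v x@0=-5.9 yaw=-0.3487 rms=0.20 n=60
  bar (array([527.2,  -6.2]), array([15.1, 66.2]), 1.2233)
scene far edge 1 w x@0=59.7 yaw=-0.3448 rms=1.06 n=69
scene far edge -1 v x@0=55.3 yaw=-0.3477 rms=0.80 n=74
scene bar out 1 v x@0=55.1 yaw=-0.3396 rms=0.74 n=17
scene bar in -1 v x@0=35.1 yaw=-0.3404 rms=0.68 n=31
scene face top -1 v x@0=1.6 yaw=-0.3483 rms=0.51 n=75
scene face top w 1 w x@0=1.4 yaw=-0.3765 rms=0.82 n=24
scene face foot 1 v x@0=1.9 yaw=-0.3558 rms=1.01 n=68
  bar (array([535.1, -12. ]), array([21.6, 70.2]), 1.2099)
```

The plate's far edge and bar are within a few mrad of the face angle (−0.348 against −0.348 in the scene view). The face-to-far-edge distance is 54–55 mm against 56 nominal, so it is flush. Next, the dimmer.

```bash
python3 -m crank '[{"delta_pos":[-1,1,30],"twist":0,"claw":1},{"delta_pos":[-1,1,55],"twist":0,"claw":1},{"delta_pos":[-1,1,70],"twist":0,"claw":1},{"delta_pos":[-1,1,76],"twist":0,"claw":0.6},{"delta_pos":[-1,1,76],"twist":0,"claw":0.4},{"delta_pos":[-1,1,76],"twist":0,"claw":0},{"delta_pos":[-1,1,76],"twist":0,"claw":0},{"delta_pos":[-1,1,76],"twist":0,"claw":0},{"delta_pos":[-1,1,76],"twist":0,"claw":0},{"delta_pos":[-1,1,76],"twist":0,"claw":0},{"delta_pos":[-1,1,76],"twist":0,"claw":0},{"delta_pos":[-1,1,76],"twist":0,"claw":0},{"delta_pos":[-1,1,76],"twist":0,"claw":0},{"delta_pos":[-1,1,76],"twist":0,"claw":0}]'
python3 -c "
from go import *
s,R,a=st();print(R[:,0].round(3))
y=s['eef_pos']+118*np.array([.953,-.303,0]);to(*y,1.263)"
```

```text
time: 15.8
eef_pos: [427.0, -265.4, 49.7]
orientation: [-3.103, 0.482, -0.027]
contact_force: [-1.4, -4.9, -2.4]
grip_width: 0.276
t 15.80 tcp [ 427.  -265.4   49.7] jawyaw -1.8787 F [-1.4 -4.9 -2.4] grip 0.276 q7 -1.11 tilt -1.000
[ 0.953 -0.303  0.017]
t 15.80 tcp [ 427.  -265.4   49.7] jawyaw -1.8787 F [-1.4 -4.9 -2.4] grip 0.276 q7 -1.11 tilt -1.000
delta [118.  -0.   2.] twist deg -0.0 or 180.0
```

```bash
python3 -m crank '[{"delta_pos":[5,0.7,0],"twist":0,"claw":0},{"delta_pos":[13,0.7,0],"twist":0,"claw":0},{"delta_pos":[21,0.7,0.4],"twist":0,"claw":0},{"delta_pos":[29,0.7,0.5],"twist":0,"claw":0},{"delta_pos":[37,0.7,0.6],"twist":0,"claw":0},{"delta_pos":[45,0.7,0.8],"twist":0,"claw":0},{"delta_pos":[53,0.7,0.9],"twist":0,"claw":0},{"delta_pos":[61,0.7,1],"twist":0,"claw":0},{"delta_pos":[69,0.7,1.2],"twist":0,"claw":0},{"delta_pos":[77,0.7,1.3],"twist":0,"claw":0},{"delta_pos":[85,0.7,1.5],"twist":0,"claw":0},{"delta_pos":[93,0.7,1.6],"twist":0,"claw":0},{"delta_pos":[100,0.7,1.8],"twist":0,"claw":0},{"delta_pos":[105,0.7,1.8],"twist":0,"claw":0},{"delta_pos":[105,0.7,1.8],"twist":0,"claw":0}]'
python3 -m crank '[{"delta_pos":[2,0,0],"twist":0,"claw":0},{"delta_pos":[4,0,0],"twist":0,"claw":0},{"delta_pos":[6,0,0],"twist":0,"claw":0},{"delta_pos":[6,0,0],"twist":0,"claw":0}]'
```

```text
time: 17.68
eef_pos: [528.2, -297.6, 49.7]
orientation: [-3.103, 0.48, -0.03]
contact_force: [4.1, 4.3, 0.3]
grip_width: 0.274
time: 18.18
eef_pos: [534.1, -299.5, 49.7]
orientation: [-3.104, 0.48, -0.03]
contact_force: [0.5, 4.2, 0.5]
grip_width: 0.276
```

```bash
for i in 1 2 3; do python3 -m crank '[{"delta_pos":[2,0,0],"twist":0,"claw":0},{"delta_pos":[3,0,0],"twist":0,"claw":0},{"delta_pos":[3,0,0],"twist":0,"claw":0}]'|grep -v ori; done
```

```text
time: 18.55
eef_pos: [537.0, -300.4, 49.8]
contact_force: [0.1, 3.6, 0.7]
grip_width: 0.268
time: 18.92
eef_pos: [540.0, -301.3, 49.8]
contact_force: [0.1, 3.3, 0.2]
grip_width: 0.273
time: 19.3
eef_pos: [541.4, -301.8, 49.7]
contact_force: [-8.2, 7.8, 8.1]
grip_width: 0.275
```

End-stop force (−8 N) appeared at about 120 mm of travel. One more short push, then release.

```bash
python3 -m crank '[{"delta_pos":[1,0,0],"twist":0,"claw":0},{"delta_pos":[1.5,0,0],"twist":0,"claw":0},{"delta_pos":[1.5,0,0],"twist":0,"claw":0}]'
python3 -m crank '[{"delta_pos":[0,0,0],"twist":0,"claw":0.6},{"delta_pos":[0,0,0],"twist":0,"claw":0.6},{"delta_pos":[0,0,0],"twist":0,"claw":0.6},{"delta_pos":[0,0,0],"twist":0,"claw":0.6},{"delta_pos":[0,0,0],"twist":0,"claw":0.6},{"delta_pos":[0,0,-15],"twist":0,"claw":0.6},{"delta_pos":[0,0,-45],"twist":0,"claw":0.6},{"delta_pos":[0,0,-90],"twist":0,"claw":0.6},{"delta_pos":[-30,0,-130],"twist":0,"claw":0.6},{"delta_pos":[-70,0,-150],"twist":0,"claw":0.6},{"delta_pos":[-110,0,-150],"twist":0,"claw":0.6},{"delta_pos":[-110,40,-150],"twist":0,"claw":0.6},{"delta_pos":[-110,90,-150],"twist":0,"claw":0.6},{"delta_pos":[-110,90,-150],"twist":0,"claw":0.6}]'
python3 - <<'E'
from face import *
from go import *
st()
I=[]
for n,b in(('top',(230,200)),('scene',(200,190))):
    p,d=env.get_image(n);np.savez('pics/%s6.npz'%n,p=p,d=d)
    I.append(cv2.resize(p[b[1]:b[1]+140,b[0]:b[0]+230,::-1],None,fx=2.1,fy=2.1,interpolation=2))
    h=hsv(p);Zs=cv2.medianBlur(cloud(n,d)[...,2].astype(np.float32),3)
    r=comp(n,p,(h[...,2]<70)&(Zs>55)&(Zs<80),(400,215,60,90) if n=="top" else (210,245,60,85),66);print(n,rect(r))
    f=np.load(f"pics/{n}0.npz")["p"]; 
cv2.imwrite('pics/c6.png',np.vstack(I))
E
```

```text
time: 19.68
eef_pos: [541.4, -301.8, 49.7]
orientation: [-3.101, 0.481, -0.021]
contact_force: [-8.3, 8.3, 9.6]
grip_width: 0.269
time: 21.42
eef_pos: [404.8, -358.4, 199.0]
orientation: [-3.101, 0.492, -0.022]
contact_force: [-0.4, -0.0, -0.6]
grip_width: 0.602
t 21.43 tcp [ 404.8 -358.4  199. ] jawyaw -1.8852 F [-0.4 -0.  -0.6] grip 0.602 q7 -1.04 tilt -1.000
top (array([ 536.4, -298.1]), array([24.6, 36.8]), -0.3001)
scene (array([ 543.4, -302.7]), array([23.3, 37.3]), -0.2746)
```

View pics/c6.png

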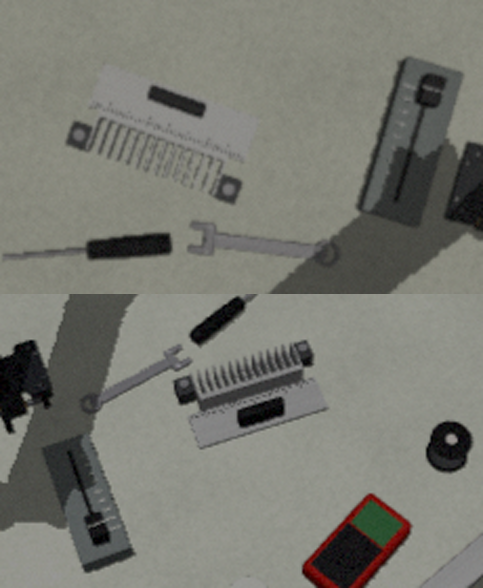

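The dimmer grip sits at the bright end (top crop 432,90). It moved 118–119 mm by both cameras and matches box centre + 60 mm. The straightedge is unmoved against the face, and the arm is clear.

```bash
python3 -c "
from plant import env
print(env.finish_job())"
```

```text
the job is handed in; nothing more can be done
None
```

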